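# Pin a dust-extraction gate open, then fit and hold the hose adapter home

## Task

Get the bench's dust-extraction outlet ready for a hose. First push the headed lock pin fully down through the fork and the pulled-out gate blade; then fit the knurled hose adapter, tail up, on the upright spigot: turn it until the keyways hidden inside it drop over the spigot's pins, press it fully home against the sprung seal and finish still holding it pressed home there, because I will put the band clip on while you hold it. Leave the other things on the bench where they are.

Things in the scene. Friction and masses are not known exactly. Their poses are not given: they have to be found in the camera images.
- takeoff: fixed galvanised extraction box, 150 (x) by 250 (y) by 75 mm high; a 72 mm pipe stub leaves at its +x into the duct at the back. Origin: centre of its underside, z up. On its top, at y = -55 mm, a cast blast gate (96 x 96 x 20 mm) carries the spigot; at y = +82 mm is the fork (36 x 40 mm, top 97 mm above the bench) with the lock pin; between them the gate blade, pulled out.
- port (a point): point on the spigot's axis at its foot, on top of the gate body, 95 mm above the bench; axes as the box's. Round the foot is the sprung rubber seal ring, 53 mm in diameter, its top 14 mm above this point when free. Adapter's underside above this point: 26.5 mm when it rides on the pins, 14 mm when it has dropped and rests on the free seal, 8 mm when fully home.
- spigot_rim (a point): centre of the spigot's top, 38 mm above the port point. The spigot is an upright steel tube, 34 mm outside, its rim tapered to 27 mm over the top 5 mm. Three round bayonet pins (5 mm thick, 120 degrees apart) stick out level to 22 mm from the axis, their tops 11.5 mm below this point. Their directions vary and are not given; they show only while the adapter is off. This point's axes are the box's.
- pin_head (a point): centre of the top of the lock pin's flat round head (20 mm in diameter, 6 mm thick). The upright 8 mm steel pin is already started in the fork's top hole, its head 19 to 24 mm above its seat; the holes guide it straight down. Seated, the head lies on the fork and this point is 103 mm above the bench.
- lock_pin (a joint): how far the lock pin has been pushed down, in m: 0 to 0.005 at the start, 0.024 when the head is seated on the fork. It stays where it is left; moving it takes about 5 N.
- seal (a joint): how far the sprung seal ring is pressed down, in m: 0 free, 0.006 bottomed (adapter fully home). Its spring takes 4 N at first and 10 N at the bottom, and lifts the adapter again if it is let go.
- adapter: hose adapter, loose, upright on the bench: aluminium, 54 mm tall, 0.13 to 0.21 kg; its lower 34 mm is the knurled collar, 54 mm in diameter. Origin: centre of its underside, z up. Bore 37 mm, open below, with three keyways 120 degrees apart, one along +x: 20 mm up from the underside, 10 mm wide, hidden from above. They pass over the pins within 7 degrees, at most a third of a turn away.
- tail_top (a point): centre of the top of the adapter's tail, 54 mm above its underside: a smooth stub 32 mm in diameter with two small ribs and a dark mouth, 15 mm long, standing on a short cone above the knurled collar.
- sleeve: bystander: smooth plain aluminium pipe reducer, 44 mm in diameter below and 36 mm above, 85 mm tall, open right through, no knurling. Origin: centre of its underside.
- offcut: bystander: wooden block, 34 x 55 x 34 mm. Origin: centre of its underside.
- tin: bystander: paint tin, 92 mm in diameter, 117 mm tall. Origin: centre of its underside.
- glue: bystander: wood-glue bottle, 56 mm in diameter, 170 mm tall. Origin: centre of its underside.
- brush: bystander: flat brush 200 mm long lying along its x. Origin: near the middle, on the bench.
- screwdriver: bystander: screwdriver 200 mm long lying along its x. Origin: near the middle, on the bench.
- band_clip: bystander: steel band clip, a ring 70 mm in diameter, 12 mm high, with a small screw housing on its +x side. Origin: centre of the ring, on the bench.
- shade: bystander: slatted wooden lamp shade, half built, 170 x 170 x 100 mm. Origin: centre of its underside.
Things that resemble listed ones, but are neither listed nor needed, are in the scene too. What is shaped like the adapter but purple is not meant.

How it is judged:
By the outcome, as a careful person would: the job done as asked, in the order asked, and still so for the second after the job is handed in, while the arm keeps its last pose, push and grip.
It also fails if it takes over 64 s, if anything falls off the work surface, if the arm or the gripper's body presses on something with over 40 N, if the wrist force passes 120 N, or if a joint passes its speed limit or range.

## Robot

A 6-joint arm with a two-finger parallel gripper is mounted at the origin on the work surface. World frame = base frame: x ahead of the robot, y to its left, z up, the work surface at z = 0. Lengths are in mm, angles in rad, forces in N, time in s.
With the tool pointing down it reaches from about 300 to 825 mm from the base axis. Payload 5.4 kg.
Tool frame: the origin (TCP) lies midway between the tips of the shut fingers; the grasp point (between the pads) lies robot.pinch_z behind it (robot.pinch_z is the distance from the TCP to the grasp point, in mm); z points along the fingers, y is the line along which they close (so a half turn about z gives the same grasp; the last joint's range is limited). The gripper opens to 92 mm and grips with 3 to 60 N. Pads are 20 mm wide; open, the fingers measure 128 mm over their backs; the gripper's body (75 mm by 189 mm) begins 69 mm behind the grasp point.
Start: joints at [0.898, 0.158, 1.597, -0, 1.386, -0.21], TCP at [256.718, 514.492, 214.601] pointing down, gripper open.
Joint ranges: [-2.91, 2.91], [-0.94, 2.29], [0.18, 2.7], [-1.29, 4.43], [0.17, 2.64], [-3, 3]. Speed limits (rad/s): [2.57, 2.57, 3.14, 3.14, 3.14, 3.14].

## Interface

Orientations are given as a rotation vector (axis times angle).
In Python, from station import robot gives the robot as it stands. The module is installed in compiled form; this text tells all that it offers.
- The arm moves only by the tool servo_tool, never from a script. Its argument "plan" is a list that holds one entry, the list of rows, each a list of 7 numbers: the shift along the tool's x, y, z in units of 30 mm (1.0 is 30 mm), then the turn, a rotation vector about the tool's x, y, z in units of 8 degrees (1.0 is 8 degrees), then the opening, from 0 (shut) to 1 (fully open). A call has 1 to 8 rows; each row shifts and turns the commanded pose from where the row before left it, along the tool's axes as they then stand; what a row does not reach is not made up. A row lasts 1/10 s, in which the tool goes at most 50 mm and 8.59 degrees, less where a joint would pass 70% of its speed; a pose out of reach is approached as far as the arm can. A call is refused whole if a number of a shift passes 1 or a number of a turn 1, either way. A call with a gripper value outside its range is refused whole. The fingers move at their own pace and stop on an object; "grip_force" is the grip in N (left out, the last holds). Time passes only in rows, so rows that do not move let the fingers close. It gives the time, the measured TCP pose, the force, the opening and the grip force at its end, in the units of the state.
- robot.read_state(): the state, without advancing time (a new reading comes with each control period).
- robot.get_image(name): name is "side" or "top" or "wrist"; returns a dict with "pixels" (400x640x3 uint8, blue, green, red), "vertical_fov" (degrees; the focal length in pixels is half the picture's height over the tangent of half this angle, whatever the lens; pixels are square), "cx", "cy" (the principal point, pixels), "extrinsics" (4x4, takes a point from world to camera coordinates). Camera axes: x right, y down, z forward; pixel columns grow to the right and rows downward; lengths in mm; the calibration is good to about 2 mm. A picture is of the moment at which its call begins. There is no depth.
- robot.job_done(): hands the job in; it is judged then, once.
The state is a dict: "t": time; "joint_pos": joint angles; "qd": joint speeds; "tau": joint torques, N m; "eef_pos": TCP position; "eef_rot": TCP orientation; "wrist_force": force on the tool from outside, world axes, zero at the start; "moment": the same for the moment, N m; "finger_gap": finger opening in mm; "grasp_force": force on a finger pad.
Only numpy, scipy, OpenCV 4.12 (cv2) and the standard library are available. Lean on these libraries where they do the work, as an engineer would, in place of code of your own. Each camera call takes 0.05 s, during which the arm holds its last target. There are 200 camera calls.

## Working session

There is one attempt and no reset: what is moved stays moved. The work goes in short steps, Python scripts to look and compute and a tool call to move; the robot and the scene stay as the last step left them, time stands still between calls to the robot, and variables do not carry over. Pictures are saved under pics/ and viewed, at most 10 in all, crops included, and the job is handed in when it is done.

Besides the shell and the picture viewer there is one more tool, called after ">>>" in YAML: its name, and indented under it one key for each argument. servo_tool: Moves the arm, as the interface text tells. Its arguments: {"type":"object","properties":{"plan":{"type":"array"},"grip_force":{"type":"number"}},"required":["plan"]}

```bash
mkdir -p pics; cat > h.py <<'E'
import numpy as np, cv2
from station import robot
def snap(n,f,crop=None,s=1):
    d=robot.get_image(n); im=np.array(d["pixels"])
    np.savez(f"pics/{f}.npz",E=d["extrinsics"],v=d["vertical_fov"],c=[d["cx"],d["cy"]],im=im)
    o=im
    if crop: x0,y0,x1,y1=crop;o=im[y0:y1,x0:x1]
    if s!=1:o=cv2.resize(o,None,fx=s,fy=s,interpolation=cv2.INTER_CUBIC)
    cv2.imwrite(f"pics/{f}.png",o)
def crop(f,g,c,s):
    im=np.load(f"pics/{f}.npz")["im"];x0,y0,x1,y1=c
    cv2.imwrite(f"pics/{g}.png",cv2.resize(im[y0:y1,x0:x1],None,fx=s,fy=s,interpolation=cv2.INTER_CUBIC))
def ray(f,u,v):
    d=np.load(f"pics/{f}.npz");E=d["E"];F=200/np.tan(np.radians(d["v"])/2)
    r=E[:3,:3].T@np.array([(u-d["c"][0])/F,(v-d["c"][1])/F,1]);o=-E[:3,:3].T@E[:3,3]
    return o,r
def at(f,u,v,z):
    o,r=ray(f,u,v);return (o+r*(z-o[2])/r[2]).round(1)
def proj(f,p):
    d=np.load(f"pics/{f}.npz");E=d["E"];F=200/np.tan(np.radians(d["v"])/2)
    q=E[:3,:3]@np.array(p)+E[:3,3];return (F*q[:2]/q[2]+d["c"]).round(1)
E
python3 - <<'E'
from h import *
snap("top","top1");snap("side","side1");snap("wrist","wr1")
a=[np.load(f"pics/{f}.npz")["im"] for f in("top1","side1")]
cv2.imwrite("pics/both.png",np.vstack([cv2.resize(i,(480,300),interpolation=cv2.INTER_AREA) for i in a]))
print(robot.pinch_z,robot.read_state())
for f in("top1","side1","wr1"):
    d=np.load(f"pics/{f}.npz");print(f,d["v"],d["c"],ray(f,320,200))
E
```

```text
18.700000000000003 {'t': 0.15, 'joint_pos': array([ 8.97891108e-01,  1.58904291e-01,  1.59791782e+00, -2.65569410e-06,
        1.38618023e+00, -2.10108092e-01]), 'qd': array([ 0.00070888, -0.00071412, -0.00194615, -0.000266  ,  0.00119491,
       -0.00022693]), 'tau': array([-5.08127778e-04, -3.85915983e+01, -3.22433424e+01,  7.01514306e-02,
        3.51279974e-02, -7.85678867e-05]), 'eef_pos': array([256.43532336, 514.12727127, 213.8576822 ]), 'eef_rot': array([-7.20351326e-01, -3.05727408e+00,  2.00337170e-03]), 'wrist_force': array([ 1.03190775, -0.91731299, -0.39644381]), 'moment': array([-0.01405246, -0.00449448,  0.00296356]), 'grasp_force': 0.0, 'finger_gap': 92.01176054793598}
top1 44.4059540807805 [317.25590889 199.1725064 ] (array([ 281.5427585 ,  -73.96267419, 1242.0125619 ]), array([ 0.21858936, -0.0142313 , -0.97573069]))
side1 56.73496065503994 [323.48403271 202.07681199] (array([ 218.15102859, -724.18557502,  605.0269577 ]), array([ 0.34713819,  0.75124625, -0.56146599]))
wr1 60.667105117371634 [317.2273752  195.45113732] (array([185.81886982, 550.48278808, 384.57143838]), array([ 0.26619829, -0.12492573, -0.95591577]))
```

View pics/top1.png

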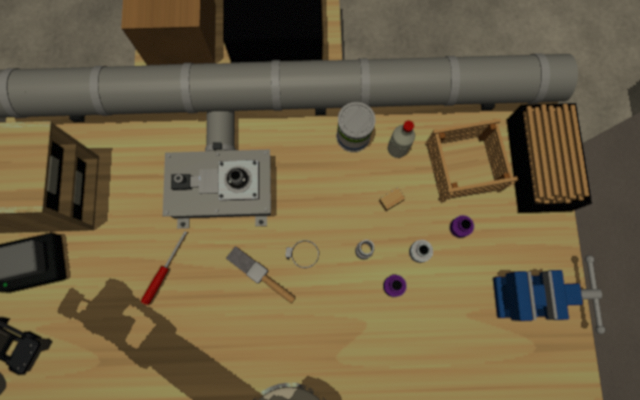

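View pics/side1.png

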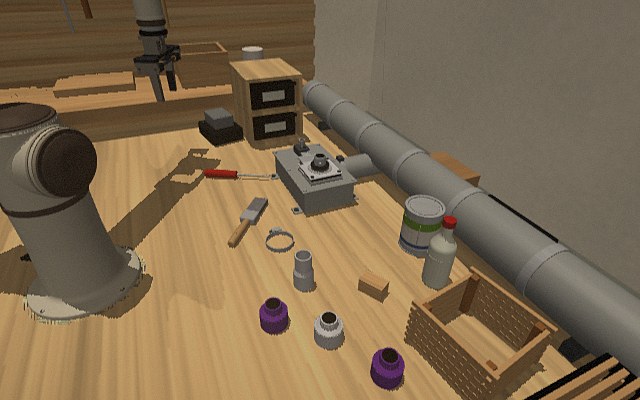

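The top view shows the box with its gate and spigot at about (237,178), and the lock pin on the fork at (180,181). For the adapter there are four candidates:
- Grey, (422,251) top and (328,328) side: short, with collar and cone, and not purple, so it fits the description.
- Purple, (395,286) and (462,226): ruled out by colour.
- Tall plain grey, (365,249): this is the sleeve.

I'll confirm with an enlarged crop.

```bash
python3 - <<'E'
from h import *
T=np.load("pics/top1.npz")["im"];S=np.load("pics/side1.npz")["im"]
r=lambda im,x,y,w,h,s:cv2.resize(im[y:y+h,x:x+w],None,fx=s,fy=s,interpolation=cv2.INTER_CUBIC)
A=np.hstack([r(T,160,145,114,80,3.5),r(T,345,220,114,80,3.5)])
B=np.hstack([r(S,265,130,114,80,3.5),r(S,275,240,114,114,3.5)[119:399]])
cv2.imwrite("pics/crop1.png",np.vstack([A,B]));print(A.shape,B.shape)
E
```

```text
(280, 798, 3) (280, 798, 3)
```

View pics/crop1.png

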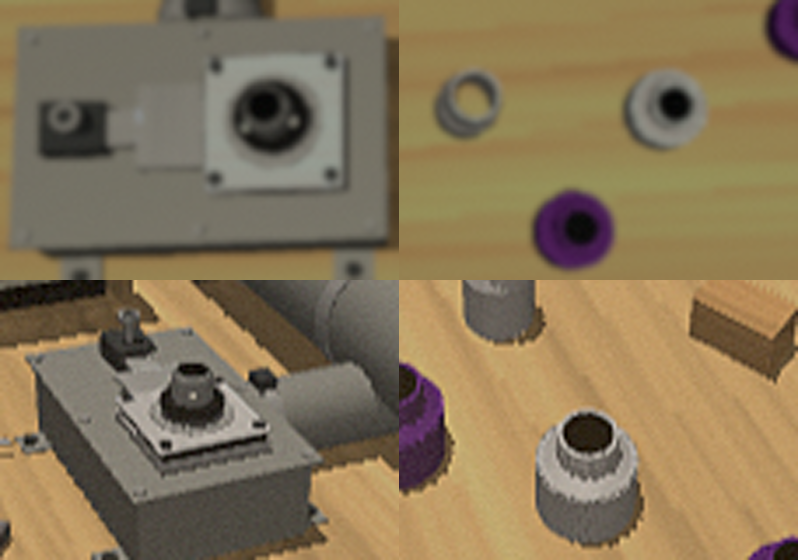

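The crop confirms the silvery collar with cone and stub at top (424,250), side (329,318). The pin head is at top (178,178), side (302,139), and the spigot rim at top (236,175), side (319,156). Two bayonet pins show at (231,182) and (244,181).

```bash
cat >> h.py <<'E'
def tri(a,b):
    (o,r),(p,s)=ray(*a),ray(*b);r=r/np.linalg.norm(r);s=s/np.linalg.norm(s)
    t=np.linalg.lstsq(np.c_[r,-s],p-o,rcond=None)[0];x,y=o+t[0]*r,p+t[1]*s
    return ((x+y)/2).round(1),np.linalg.norm(x-y).round(1)
def plan(*targets):
    "print tool-frame shift (units of 30mm) from present pose to world targets"
    from scipy.spatial.transform import Rotation as R
    s=robot.read_state();M=R.from_rotvec(s["eef_rot"]).as_matrix();p=s["eef_pos"]
    print("pos",p.round(1),"x",M[:,0].round(3),"y",M[:,1].round(3),"z",M[:,2].round(3),"q",s["joint_pos"].round(2))
    for g in targets:
        d=M.T@(np.array(g)-p)/30;print(g,"units",d.round(2));p=np.array(g)
E
python3 - <<'E'
from h import *
for n,a,b,z in(("pin",(178.3,178.4),(301.6,139.4),124),("rim",(235.7,174.7),(319.3,155.7),133),("tail",(424.1,249.7),(329,317.7),54)):
    print(n,tri(("top1",*a),("side1",*b)),at("top1",*a,z),at("side1",*b,z))
print([at("top1",u,v,116) for u,v in((230.6,181.9),(243.7,181))])
c=lambda u,v:(u/3.5+160,v/3.5+145)
L,Rr=[at("top1",*c(*k),75) for k in((20,28),(380,20))];print(L,Rr,np.degrees(np.arctan2(*(L-Rr)[:2])))
plan([385,0,230])
E
```

```text
pin (array([597. , 242.3, 122.8]), np.float64(3.2)) [595.  242.3 124. ] [597.7 240.  124. ]
rim (array([596.8, 105.5, 133.5]), np.float64(0.5)) [597.2 105.5 133. ] [596.9 106.4 133. ]
tail (array([ 417.1, -340. ,   55.6]), np.float64(2.9)) [ 415.8 -339.9   54. ] [ 419.1 -339.1   54. ]
[array([584.7, 120.3, 116. ]), array([585.9,  89.2, 116. ])]
[675.5 289.5  75. ] [673.2  33.1  75. ] 0.5139499156824304
pos [256.4 514.1 213.9] x [-0.895  0.446  0.   ] y [ 0.446  0.895 -0.001] z [-0.001 -0.001 -1.   ] q [ 0.9   0.16  1.6  -0.    1.39 -0.21]
[385, 0, 230] units [-11.49 -13.42  -0.52]
```

>>> servo_tool:
  plan:
    - [[-1, -0.75, 0, 0, 0, 0, 0], [-1, -0.75, 0, 0, 0, 0, 0], [-1, -0.75, 0, 0, 0, 0, 0], [-1, -0.75, 0, 0, 0, 0, 0], [-1, -0.75, 0, 0, 0, 0, 0], [-1, -0.75, 0, 0, 0, 0, 0], [-1, -0.75, 0, 0, 0, 0, 0], [-1, -0.75, 0, 0, 0, 0, 0]]

```text
t: 0.95
eef_pos: [391.4, 244.8, 214.4]
eef_rot: [-0.72, -3.058, 0.0]
wrist_force: [0.1, 1.9, -0.1]
finger_gap: 29.9
grasp_force: 0.0
```

```bash
python3 - <<'E'
from h import *
plan([596.5,242.4,145])
E
```

```text
pos [391.4 244.8 214.4] x [-0.895  0.446  0.   ] y [ 0.446  0.895 -0.   ] z [-0. -0. -1.] q [ 0.3  -0.14  1.9   0.    1.38 -0.81]
[596.5, 242.4, 145] units [-6.16  2.98  2.31]
```

>>> servo_tool:
  plan:
    - [[-0.8, 0.4, 0.1, 0, 0, 0, 0], [-0.8, 0.4, 0.3, 0, 0, 0, 0], [-0.8, 0.4, 0.3, 0, 0, 0, 0], [-0.8, 0.4, 0.3, 0, 0, 0, 0], [-0.8, 0.4, 0.3, 0, 0, 0, 0], [-0.8, 0.4, 0.3, 0, 0, 0, 0], [-0.8, 0.4, 0.3, 0, 0, 0, 0], [-0.56, 0.18, 0.3, 0, 0, 0, 0]]

```text
t: 1.75
eef_pos: [597.7, 243.6, 147.6]
eef_rot: [-0.721, -3.057, 0.0]
wrist_force: [0.6, -0.4, -0.1]
finger_gap: 0.1
grasp_force: 0.0
```

```bash
python3 - <<'E'
from h import *
snap("side","s2");snap("top","t2");snap("wrist","w2")
S=np.load("pics/s2.npz")["im"];W=np.load("pics/w2.npz")["im"];T=np.load("pics/t2.npz")["im"]
r=lambda im,x,y,w,h,s:cv2.resize(im[y:y+h,x:x+w],None,fx=s,fy=s,interpolation=cv2.INTER_CUBIC)
cv2.imwrite("pics/c2.png",np.hstack([np.vstack([r(S,260,100,80,60,5),np.zeros((0,400,3),np.uint8)]),r(W,0,0,640,400,.75)[:,40:440]]))if 0 else cv2.imwrite("pics/c2.png",np.vstack([np.hstack([r(S,260,100,80,60,5),r(T,140,140,80,60,5)]),r(W,120,100,400,150,2)]))
plan([596.5,242.4,128])
E
```

```text
pos [596.  243.4 147.2] x [-0.894  0.447  0.002] y [ 0.447  0.894 -0.002] z [-0.003 -0.    -1.   ] q [ 0.2   0.39  1.45  0.    1.3  -0.91]
[596.5, 242.4, 128] units [-0.03 -0.02  0.64]
```

View pics/c2.png

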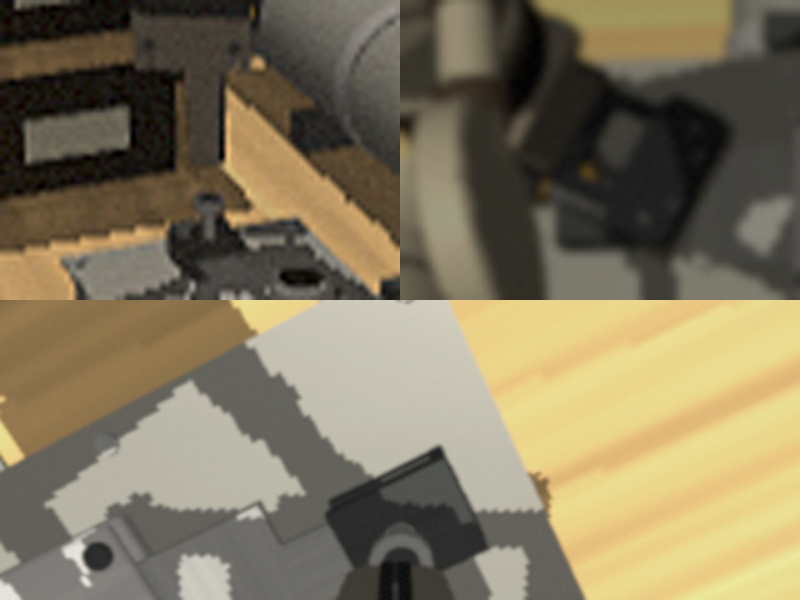

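The fingertips sit straight above the pin head in the side view, at about (302,141), and the wrist view shows the head centred behind the fingers at about (321,228). I'll push down.

```bash
python3 - <<'E'
from h import *
print(at("w2",321,228.5,124))
E
```

```text
[596.5 246.5 124. ]
```

>>> servo_tool:
  plan:
    - [[0, 0, 0.3, 0, 0, 0, 0], [0, 0, 0.3, 0, 0, 0, 0], [0, 0, 0.15, 0, 0, 0, 0], [0, 0, 0.15, 0, 0, 0, 0], [0, 0, 0.15, 0, 0, 0, 0], [0, 0, 0.1, 0, 0, 0, 0]]

```text
t: 2.5
eef_pos: [595.7, 243.9, 114.4]
eef_rot: [-0.72, -3.057, 0.0]
wrist_force: [-3.5, 0.2, 4.5]
finger_gap: 0.1
grasp_force: 2.5
```

Contact at 5 N, so the pin is moving.

>>> servo_tool:
  plan:
    - [[0, 0, 0.1, 0, 0, 0, 0], [0, 0, 0.1, 0, 0, 0, 0], [0, 0, 0.08, 0, 0, 0, 0], [0, 0, 0.05, 0, 0, 0, 0], [0, 0, 0.03, 0, 0, 0, 0]]

```text
t: 3.0
eef_pos: [596.2, 243.9, 103.4]
eef_rot: [-0.72, -3.058, -0.0]
wrist_force: [-4.3, -1.1, 8.0]
finger_gap: 0.2
grasp_force: 3.9
```

>>> servo_tool:
  plan:
    - [[0, 0, 0.04, 0, 0, 0, 0], [0, 0, 0.03, 0, 0, 0, 0], [0, 0, 0, 0, 0, 0, 0]]

```text
t: 3.3
eef_pos: [596.3, 243.9, 103.3]
eef_rot: [-0.72, -3.058, 0.0]
wrist_force: [-9.2, -2.2, 13.2]
finger_gap: 0.2
grasp_force: 7.2
```

>>> servo_tool:
  plan:
    - [[0, 0, -1, 0, 0, 0, 0], [0, 0, -1, 0, 0, 0, 0], [-0.2, -1, -0.4, 0, 0, 0, 0.5], [-0.2, -1, -0.4, 0, 0, 0, 0.5], [-0.2, -1, -0.3, 0, 0, 0, 1], [-0.2, -1, -0.3, 0, 0, 0, 1], [-0.2, -1, -0.3, 0, 0, 0, 1], [-0.2, -1, 0, 0, 0, 0, 1]]

```text
t: 4.1
eef_pos: [549.3, 65.1, 213.5]
eef_rot: [0.72, 3.053, 0.0]
wrist_force: [0.3, 0.4, 0.0]
finger_gap: 46.7
grasp_force: 0.0
```

>>> servo_tool:
  plan:
    - [[-0.15, -1, 0, 0, 0, 0, 1], [-0.15, -1, 0, 0, 0, 0, 1], [-0.15, -1, 0, 0, 0, 0, 1], [-0.15, -1, 0, 0, 0, 0, 1], [-0.15, -1, 0, 0, 0, 0, 1], [-0.15, -1, 0, 0, 0, 0, 1], [-0.15, -1, 0, 0, 0, 0, 1], [-0.15, -1, 0, 0, 0, 0, 1]]

```text
t: 4.9
eef_pos: [473.2, -165.9, 212.0]
eef_rot: [0.72, 3.056, -0.001]
wrist_force: [-0.4, 0.0, 0.1]
finger_gap: 91.9
grasp_force: 0.0
```

>>> servo_tool:
  plan:
    - [[-0.15, -1, 0, 0, 0, 0, 1], [-0.15, -1, 0, 0, 0, 0, 1], [-0.15, -1, 0, 0, 0, 0, 1], [-0.15, -1, 0, 0, 0, 0, 1]]

```text
t: 5.3
eef_pos: [435.6, -281.4, 212.0]
eef_rot: [0.721, 3.056, -0.002]
wrist_force: [1.4, 0.3, 0.8]
finger_gap: 92.1
grasp_force: 0.0
```

```bash
python3 - <<'E'
from h import *
plan([416.8,-340,120])
snap("wrist","w3");snap("side","s3");snap("top","t3")
W=np.load("pics/w3.npz")["im"];S=np.load("pics/s3.npz")["im"];T=np.load("pics/t3.npz")["im"]
r=lambda im,x,y,w,h,s:cv2.resize(im[y:y+h,x:x+w],None,fx=s,fy=s,interpolation=cv2.INTER_CUBIC)
cv2.imwrite("pics/c3.png",np.vstack([r(W,0,60,640,340,1)[:,:],np.hstack([r(S,270,115,80,60,4),r(T,155,145,80,60,4)])]))
E
```

```text
pos [ 435.6 -281.4  212. ] x [-0.895  0.447 -0.002] y [ 0.447  0.895 -0.001] z [ 0.001 -0.002 -1.   ] q [-0.81  0.01  1.76 -0.    1.37 -1.91]
[416.8, -340, 120] units [-0.31 -2.02  3.07]
```

View pics/c3.png

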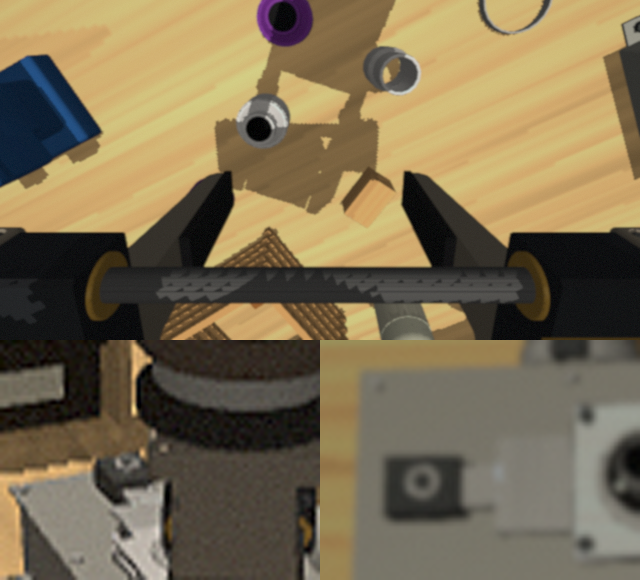

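The pin head now lies flat on the fork (top (181,180)). In the wrist view the adapter's mouth is at (259,188).

```bash
python3 - <<'E'
from h import *
g=at("w3",259,188,54);print(g)
m=(g[:2]+np.array([416.8,-340]))/2
plan([*m,100],[*m,5])
E
```

```text
[ 418.7 -336.9   54. ]
pos [ 435.5 -281.3  211.9] x [-0.893  0.449 -0.001] y [ 0.449  0.893 -0.   ] z [ 0.001 -0.001 -1.   ] q [-0.81  0.01  1.76 -0.    1.37 -1.91]
[np.float64(417.75), np.float64(-338.45), 100] units [-0.32 -1.97  3.73]
[np.float64(417.75), np.float64(-338.45), 5] units [0.   0.   3.17]
```

>>> servo_tool:
  plan:
    - [[-0.16, -1, 0.5, 0, 0, 0, 1], [-0.16, -0.97, 0.5, 0, 0, 0, 1], [0, 0, 1, 0, 0, 0, 1], [0, 0, 1, 0, 0, 0, 1], [0, 0, 0.9, 0, 0, 0, 1], [0, 0, 0, 0, 0, 0, 1]]

```text
t: 6.05
eef_pos: [416.4, -333.4, 91.1]
eef_rot: [-0.718, -3.052, -0.008]
wrist_force: [-1.5, 0.6, -1.5]
finger_gap: 92.0
grasp_force: 0.0
```

```bash
python3 - <<'E'
from h import *
snap("wrist","w4");plan([417.7,-338.5,5]);print(proj("w4",[418,-338.5,54]))
E
```

```text
pos [ 417.6 -334.9   93.6] x [-0.895  0.446  0.003] y [0.446 0.895 0.002] z [-0.002  0.003 -1.   ] q [-0.9   0.19  1.82  0.    1.14 -2.01]
[417.7, -338.5, 5] units [-0.07 -0.11  2.95]
[309.7 228.4]
```

View pics/w4.png

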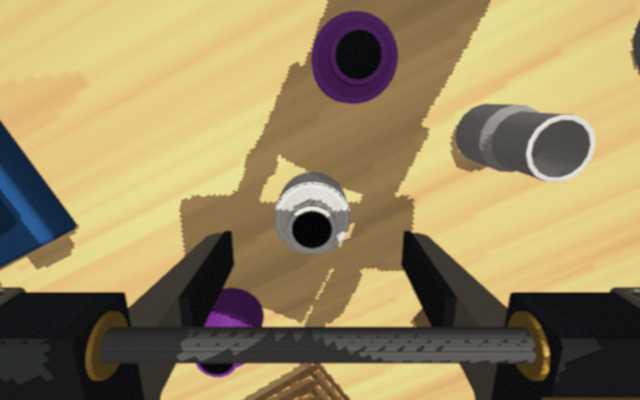

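The mouth is at (311,229), within about 1 px of the prediction, so the position is good. I'll descend.

>>> servo_tool:
  plan:
    - [[-0.07, -0.11, 0.4, 0, 0, 0, 1], [0, 0, 0.5, 0, 0, 0, 1], [0, 0, 0.5, 0, 0, 0, 1], [0, 0, 0.5, 0, 0, 0, 1], [0, 0, 0.5, 0, 0, 0, 1], [0, 0, 0.45, 0, 0, 0, 1], [0, 0, 0, 0, 0, 0, 1]]

```text
t: 6.8
eef_pos: [417.1, -339.0, 7.1]
eef_rot: [-0.72, -3.054, -0.005]
wrist_force: [-0.4, 0.0, 0.2]
finger_gap: 91.9
grasp_force: 0.0
```

```bash
python3 - <<'E'
from h import *
plan([417.7,-338.5,5])
E
```

```text
pos [ 417.1 -339.     7.1] x [-0.895  0.447  0.004] y [0.447 0.895 0.002] z [-0.003  0.004 -1.   ] q [-0.91  0.33  1.84 -0.    0.97 -2.02]
[417.7, -338.5, 5] units [-0.01  0.02  0.07]
```

>>> servo_tool:
  plan:
    - [[0, 0, 0.08, 0, 0, 0, 1], [0, 0, 0, 0, 0, 0, 0.4], [0, 0, 0, 0, 0, 0, 0.4], [0, 0, 0, 0, 0, 0, 0.4], [0, 0, 0, 0, 0, 0, 0.4], [0, 0, 0, 0, 0, 0, 0.4], [0, 0, 0, 0, 0, 0, 0.4]]
  grip_force: 45

```text
t: 7.5
eef_pos: [418.7, -340.5, 7.6]
eef_rot: [0.72, 3.057, 0.001]
wrist_force: [0.5, 0.4, 3.1]
finger_gap: 53.2
grasp_force: 45.0
```

>>> servo_tool:
  plan:
    - [[0, 0, -0.3, 0, 0, 0, 0.3], [0, 0, -0.7, 0, 0, 0, 0.3], [0, 0, -1, 0, 0, 0, 0.3], [0, 0, -1, 0, 0, 0, 0.3], [0, 0, -1, 0, 0, 0, 0.3], [0, 0, -1, 0, 0, 0, 0.3], [0, 0, -1, 0, 0, 0, 0.3], [0, 0, 0, 0, 0, 0, 0.3]]

```text
t: 8.3
eef_pos: [420.1, -343.0, 192.4]
eef_rot: [0.719, 3.051, -0.009]
wrist_force: [1.2, -0.6, -1.1]
finger_gap: 53.4
grasp_force: 45.0
```

```bash
python3 - <<'E'
from h import *
snap("wrist","w5");s=robot.read_state();print(s["wrist_force"],s["finger_gap"],s["moment"])
plan([596.9,105.7,186])
E
```

```text
[-0.15673157 -0.03843433 -2.73099147] 53.1999877947724 [-0.06987153  0.01488009  0.02605877]
pos [ 419.2 -341.8  189.5] x [-0.895  0.446 -0.004] y [ 0.447  0.895 -0.002] z [ 0.003 -0.004 -1.   ] q [-0.91  0.09  1.73 -0.    1.32 -2.02]
[596.9, 105.7, 186] units [ 1.36 15.99  0.07]
```

View pics/w5.png

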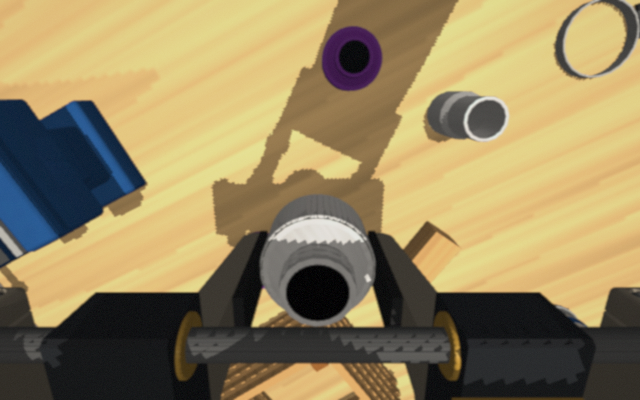

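The adapter is held upright, with its mouth at (319,292).

```bash
python3 - <<'E'
from h import *
s=robot.read_state();p=s["eef_pos"]
for h in (4.5,7):
    g=at("w5",319,292,p[2]+54-h);d=g-p;print(h,g,"tool x",d@[-.895,.446,0],"tool y",d@[.447,.895,0])
print(p)
E
```

```text
4.5 [ 419.3 -340.6  239. ] tool x 0.4617109809363713 tool y 1.1439720574899137
7 [ 420.8 -341.3  236.5] tool x -1.1929890190636236 tool y 1.187972057489924
[ 419.20305731 -341.82976388  189.48139949]
```

>>> servo_tool:
  plan:
    - [[0.08, 1, 0, 0, 0, 0, 0.3], [0.08, 1, 0, 0, 0, 0, 0.3], [0.08, 1, 0, 0, 0, 0, 0.3], [0.08, 1, 0, 0, 0, 0, 0.3], [0.09, 1, 0, 0, 0, 0, 0.3], [0.09, 1, 0, 0, 0, 0, 0.3], [0.09, 1, 0, 0, 0, 0, 0.3], [0.09, 1, 0, 0, 0, 0, 0.3]]

```text
t: 9.15
eef_pos: [506.3, -115.1, 184.8]
eef_rot: [-0.72, -3.054, -0.001]
wrist_force: [0.4, 0.9, -2.1]
finger_gap: 53.9
grasp_force: 45.0
```

>>> servo_tool:
  plan:
    - [[0.08, 1, 0, 0, 0, 0, 0.3], [0.08, 1, 0, 0, 0, 0, 0.3], [0.08, 1, 0, 0, 0, 0, 0.3], [0.08, 1, 0, 0, 0, 0, 0.3], [0.09, 1, 0, 0, 0, 0, 0.3], [0.09, 1, 0, 0, 0, 0, 0.3], [0, 0, 0, 0, 0, 0, 0.3]]

```text
t: 9.85
eef_pos: [573.4, 54.0, 184.7]
eef_rot: [-0.714, -3.055, -0.001]
wrist_force: [-0.3, -0.6, -1.9]
finger_gap: 53.5
grasp_force: 45.0
```

```bash
python3 - <<'E'
from h import *
snap("wrist","w6");s=robot.read_state();print(s["wrist_force"],s["finger_gap"])
plan([596.9,105.7,150])
E
```

```text
[-0.17911682 -0.74022306 -2.27652854] 53.34946057818292
pos [573.1  52.3 184.8] x [-0.896  0.444  0.004] y [ 0.444  0.896 -0.002] z [-0.004  0.    -1.   ] q [-0.12  0.19  1.63 -0.    1.33 -1.23]
[596.9, 105.7, 150] units [0.08 1.95 1.16]
```

View pics/w6.png

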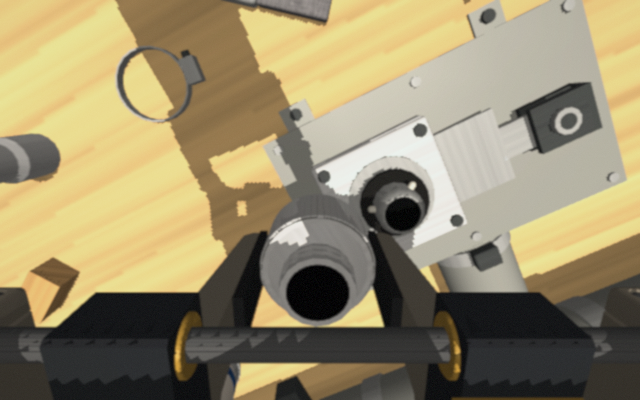

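The rim is at (404,214) in the wrist view, bayonet pins at (413,185) and (375,209), and the pin head is seated on the fork at (569,121). I'll refine the spigot position from this nearer view.

```bash
python3 - <<'E'
from h import *
r=at("w6",404,214,133);print(r,at("w6",569,121,103))
for u,v in((413,185),(375,209)):
    d=at("w6",u,v,119)-r;print(d,np.degrees(np.arctan2(d[1],d[0])))
g=at("w6",318.5,292,184.8+48);print("mouth",g)
plan([*(r[:2]),150])
E
```

```text
[599.4 108.9 133. ] [599.2 245.7 103. ]
[-11.4  15.3 -14. ] 126.68972283247577
[ -6.9 -16.3 -14. ] -112.94356647296057
mouth [572.1  56.3 232.8]
pos [573.1  52.3 184.8] x [-0.896  0.444  0.004] y [ 0.444  0.896 -0.002] z [-0.004  0.    -1.   ] q [-0.12  0.19  1.63 -0.    1.33 -1.23]
[np.float64(599.4), np.float64(108.9), 150] units [0.05 2.08 1.16]
```

>>> servo_tool:
  plan:
    - [[0.03, 0.98, 0, 0, 0, 0, 0.3], [0.03, 0.98, 0, 0, 0, 0, 0.3], [0, 0, 0.4, 0, 0, 0, 0.3], [0, 0, 0.4, 0, 0, 0, 0.3], [0, 0, 0.3, 0, 0, 0, 0.3], [0, 0, 0, 0, 0, 0, 0.3]]

```text
t: 10.5
eef_pos: [596.9, 103.2, 151.3]
eef_rot: [-0.721, -3.052, 0.002]
wrist_force: [-0.8, 0.5, -2.2]
finger_gap: 53.8
grasp_force: 45.0
```

```bash
python3 - <<'E'
from h import *
plan([597.3,105.7,130]);snap("side","s7");snap("top","t7")
S=np.load("pics/s7.npz")["im"];T=np.load("pics/t7.npz")["im"]
r=lambda im,x,y,w,h,s:cv2.resize(im[y:y+h,x:x+w],None,fx=s,fy=s,interpolation=cv2.INTER_CUBIC)
cv2.imwrite("pics/c7.png",np.hstack([r(S,270,100,100,100,4),r(T,190,130,100,100,4)]))
E
```

```text
pos [596.9 103.2 151.3] x [-0.894  0.448  0.005] y [ 0.448  0.894 -0.003] z [-0.005 -0.    -1.   ] q [-0.03  0.29  1.57 -0.    1.29 -1.13]
[597.3, 105.7, 130] units [0.02 0.08 0.71]
```

View pics/c7.png

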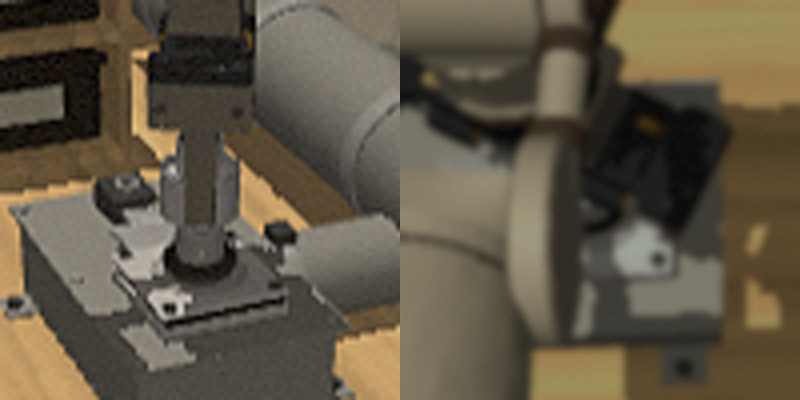

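In the side view the adapter (columns 161–239 of the crop) is centred over the spigot (180–222). I'll descend gently.

>>> servo_tool:
  plan:
    - [[0.02, 0.07, 0.15, 0, 0, 0, 0.3], [0, 0, 0.15, 0, 0, 0, 0.3], [0, 0, 0.15, 0, 0, 0, 0.3], [0, 0, 0.1, 0, 0, 0, 0.3], [0, 0, 0.1, 0, 0, 0, 0.3]]

```text
t: 11.1
eef_pos: [599.2, 106.6, 134.4]
eef_rot: [-0.72, -3.058, 0.0]
wrist_force: [-0.1, 1.1, -1.5]
finger_gap: 53.4
grasp_force: 45.0
```

>>> servo_tool:
  plan:
    - [[0, 0, 0.08, 0, 0, 0, 0.3], [0, 0, 0.08, 0, 0, 0, 0.3], [0, 0, 0.06, 0, 0, 0, 0.3], [0, 0, 0, 0, 0, 0, 0.3]]

```text
t: 11.5
eef_pos: [599.5, 106.5, 128.8]
eef_rot: [0.72, 3.058, -0.0]
wrist_force: [-1.1, 0.0, 2.3]
finger_gap: 53.5
grasp_force: 45.0
```

>>> servo_tool:
  plan:
    - [[0, 0, 0.06, 0, 0, 0, 0.3], [0, 0, 0, 0, 0, 0.5, 0.3], [0, 0, 0, 0, 0, 0.5, 0.3], [0, 0, 0, 0, 0, 0.5, 0.3], [0, 0, 0, 0, 0, 0.5, 0.3], [0, 0, 0, 0, 0, 0, 0.3]]

```text
t: 12.1
eef_pos: [599.3, 106.5, 126.1]
eef_rot: [-1.139, -2.928, 0.0]
wrist_force: [0.3, -0.1, -1.3]
finger_gap: 53.3
grasp_force: 45.0
```

```bash
python3 - <<'E'
from h import *
s=robot.read_state();print(s["wrist_force"].round(1),s["moment"].round(2));plan()
E
```

```text
[ 0.3 -0.1 -1.3] [-0.01 -0.04 -0.04]
pos [599.3 106.5 126.1] x [-0.737  0.676  0.   ] y [ 0.676  0.737 -0.   ] z [-0. -0. -1.] q [-0.02  0.32  1.58 -0.    1.24 -0.85]
```

The contact force vanished and the tool sank, so it may have keyed. I'll go down further to test.

>>> servo_tool:
  plan:
    - [[0, 0, 0.06, 0, 0, 0, 0.3], [0, 0, 0.06, 0, 0, 0, 0.3], [0, 0, 0.03, 0, 0, 0, 0.3], [0, 0, 0, 0, 0, 0, 0.3]]

```text
t: 12.5
eef_pos: [599.1, 106.5, 121.5]
eef_rot: [-1.138, -2.928, 0.0]
wrist_force: [0.9, -0.1, -2.4]
finger_gap: 53.1
grasp_force: 45.0
```

```bash
python3 - <<'E'
from h import *
s=robot.read_state();print(s["wrist_force"].round(1),s["moment"].round(2));plan()
E
```

```text
[ 0.9 -0.1 -2.4] [-0.03  0.02 -0.06]
pos [599.1 106.5 121.5] x [-0.737  0.676  0.   ] y [ 0.676  0.737 -0.   ] z [-0.001  0.    -1.   ] q [-0.02  0.33  1.59  0.    1.23 -0.85]
```

>>> servo_tool:
  plan:
    - [[0, 0, 0.06, 0, 0, 0, 0.3], [0, 0, 0.06, 0, 0, 0, 0.3], [0, 0, 0.05, 0, 0, 0, 0.3], [0, 0, 0.05, 0, 0, 0, 0.3], [0, 0, 0, 0, 0, 0, 0.3]]
  grip_force: 60

```text
t: 13.0
eef_pos: [599.3, 106.5, 115.7]
eef_rot: [-1.139, -2.928, 0.0]
wrist_force: [-2.5, -0.7, 2.7]
finger_gap: 53.5
grasp_force: 60.0
```

>>> servo_tool:
  plan:
    - [[0, 0, 0.05, 0, 0, 0, 0.3], [0, 0, 0.05, 0, 0, 0, 0.3], [0, 0, 0, 0, 0, 0, 0.3]]

```text
t: 13.3
eef_pos: [599.4, 106.5, 112.7]
eef_rot: [1.139, 2.928, 0.0]
wrist_force: [-3.4, 0.5, 5.7]
finger_gap: 53.4
grasp_force: 60.0
```

>>> servo_tool:
  plan:
    - [[0, 0, 0.05, 0, 0, 0, 0.3], [0, 0, 0.04, 0, 0, 0, 0.3], [0, 0, 0, 0, 0, 0, 0.3]]

```text
t: 13.6
eef_pos: [599.4, 106.5, 110.6]
eef_rot: [1.139, 2.928, -0.0]
wrist_force: [-3.9, 0.3, 8.1]
finger_gap: 53.2
grasp_force: 60.0
```

>>> servo_tool:
  plan:
    - [[0, 0, 0.04, 0, 0, 0, 0.3], [0, 0, 0.03, 0, 0, 0, 0.3], [0, 0, 0, 0, 0, 0, 0.3]]

```text
t: 13.9
eef_pos: [599.5, 106.5, 110.5]
eef_rot: [1.138, 2.928, -0.001]
wrist_force: [-9.9, -0.5, 18.6]
finger_gap: 53.5
grasp_force: 60.0
```

The force jumped to 19 N with no further travel, so it has bottomed. I'll let it settle and check the picture.

>>> servo_tool:
  plan:
    - [[0, 0, 0, 0, 0, 0, 0.3], [0, 0, 0, 0, 0, 0, 0.3], [0, 0, 0, 0, 0, 0, 0.3], [0, 0, 0, 0, 0, 0, 0.3], [0, 0, 0, 0, 0, 0, 0.3]]

```text
t: 14.4
eef_pos: [599.5, 106.5, 110.5]
eef_rot: [1.138, 2.928, -0.001]
wrist_force: [-10.6, -0.7, 18.3]
finger_gap: 53.6
grasp_force: 60.0
```

```bash
python3 - <<'E'
from h import *
s=robot.read_state();print(s["wrist_force"].round(1),s["moment"].round(2),s["eef_pos"].round(1));snap("side","s8",(250,90,390,190),5)
E
```

```text
[-10.6  -0.7  18.3] [-0.2   2.   -0.03] [599.5 106.5 110.5]
```

View pics/s8.png

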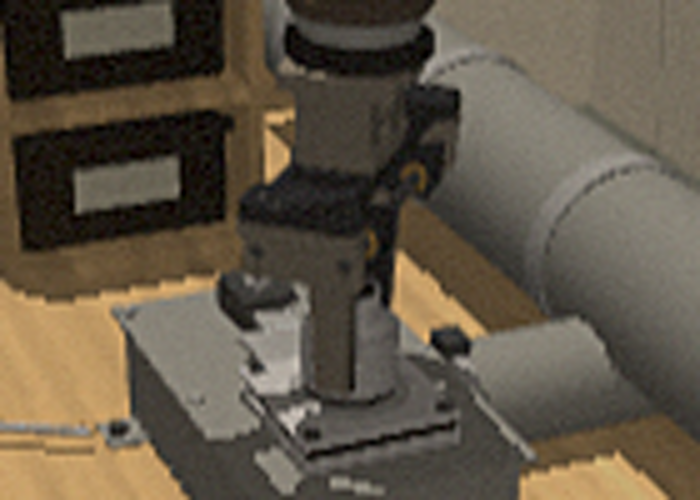

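The collar sits right down on the gate over the compressed seal (crop (350,395)), the pin head is flat on the fork (255,290), and the hold is steady at 18 N. I'm handing in.

```bash
python3 -c "
from station import robot
print(robot.job_done())"
```

```text
the job is handed in; nothing more can be done
None
```

The lock pin is seated on the fork, the adapter is keyed onto the spigot and pressed fully home against the seal, and the arm is still holding it there with about 18 N for your band clip.

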